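# Test the push lights in order

### The job

Test the battery push lights on the shop counter: gently press the white dome of the red light right down so that it stays on, then the blue light's, then the green light's, in that order. Leave the yellow light off. Only press: do not pick up or push aside any of the lights or the other goods on the counter.

Things in the scene. Friction and masses are not known exactly. Their poses are not given: they have to be found in the camera images.
- red_light: battery push light standing loose on the counter: round red plastic housing, 84 mm across and 26 mm tall, with a white dome on top, 0.2 to 0.4 kg in all; origin at the centre of its underside, z up
- red_dome_top (a point): centre of the top of the red light's white dome (the dome is 68 mm across, its flat top 48 mm across); 46 mm above the counter when up (off), 36 mm when down (on)
- red_dome (a joint): how far the red light's dome is pushed down: 0 = up, off; 0.010 m = fully down, on. Friction resists with a steady 2.5 to 3 N all the way to the firm stop; the dome stays where it is left and does not spring back, and a second press does not raise it; the light comes on just past half way (5.5 mm)
- blue_light: battery push light standing loose on the counter: round blue plastic housing, 84 mm across and 26 mm tall, with a white dome on top, 0.2 to 0.4 kg in all; origin at the centre of its underside, z up
- blue_dome_top (a point): centre of the top of the blue light's white dome (the dome is 68 mm across, its flat top 48 mm across); 46 mm above the counter when up (off), 36 mm when down (on)
- blue_dome (a joint): how far the blue light's dome is pushed down: 0 = up, off; 0.010 m = fully down, on. Friction resists with a steady 2.5 to 3 N all the way to the firm stop; the dome stays where it is left and does not spring back, and a second press does not raise it; the light comes on just past half way (5.5 mm)
- green_light: battery push light standing loose on the counter: round green plastic housing, 84 mm across and 26 mm tall, with a white dome on top, 0.2 to 0.4 kg in all; origin at the centre of its underside, z up
- green_dome_top (a point): centre of the top of the green light's white dome (the dome is 68 mm across, its flat top 48 mm across); 46 mm above the counter when up (off), 36 mm when down (on)
- green_dome (a joint): how far the green light's dome is pushed down: 0 = up, off; 0.010 m = fully down, on. Friction resists with a steady 2.5 to 3 N all the way to the firm stop; the dome stays where it is left and does not spring back, and a second press does not raise it; the light comes on just past half way (5.5 mm)
- yellow_light: battery push light standing loose on the counter: round yellow plastic housing, 84 mm across and 26 mm tall, with a white dome on top, 0.2 to 0.4 kg in all; origin at the centre of its underside, z up
- yellow_dome_top (a point): centre of the top of the yellow light's white dome (the dome is 68 mm across, its flat top 48 mm across); 46 mm above the counter when up (off), 36 mm when down (on)
- yellow_dome (a joint): how far the yellow light's dome is pushed down: 0 = up, off; 0.010 m = fully down, on. Friction resists with a steady 2.5 to 3 N all the way to the firm stop; the dome stays where it is left and does not spring back, and a second press does not raise it; the light comes on just past half way (5.5 mm)
- tape_measure: yellow tape measure, 72 x 40 x 60 mm tall, standing loose; origin at the centre of its underside, long side along its x
- screwdriver: screwdriver with orange handle, 180 mm long, lying loose along its own x, handle towards its -x, 26 mm tall; origin on the counter under the middle of its length
- jar: small closed jar with a black cap, 50 mm across, 60 mm tall, standing loose; origin at the centre of its underside
Things that resemble listed ones, but are neither listed nor needed, are in the scene too. Leave any turquoise look-alike of the red_light alone. Leave any pink look-alike of the green_light alone.

How it is judged:
By the outcome, as a careful person would: the job done as asked, in the order asked, and still so for the second after the job is handed in, with the robot touching nothing.
It also fails if it takes over 42 s, if anything falls off the work surface, if the arm or the gripper's body presses on something with over 40 N, if the wrist force passes 120 N, or if a joint passes its speed limit or range.

### The arm

A 6-joint arm with a two-finger parallel gripper is mounted at the origin on the work surface. World frame = base frame: x ahead of the robot, y to its left, z up, the work surface at z = 0. Lengths are in m, angles in rad, forces in N, time in s.
With the tool pointing down it reaches from about 0.325 to 0.925 m from the base axis. Payload 3.1 kg.
Tool frame: the origin (TCP) lies midway between the tips of the shut fingers; the grasp point (between the pads) lies 19 mm behind it; z points along the fingers, y is the direction in which the jaws open and shut (so a half turn about z gives the same grasp; the last joint's range is limited). The gripper opens to 85 mm and grips with 20 to 120 N. Pads are 22 mm wide; open, the fingers measure 114 mm over their backs; the gripper's body (76 mm by 85 mm) begins 54 mm behind the grasp point. The pads swing forward as they close: fully open they stand 13 mm farther back than shut.
Start: joints at [-0.112, 0.217, 1.613, -0, 1.311, -0.112], TCP at [0.625, 0, 0.231] pointing down, gripper open.
Joint ranges: [-2.75, 2.75], [-0.78, 2.1], [0.31, 2.55], [-1.13, 4.27], [0.13, 2.63], [-2.58, 2.58]. Speed limits (rad/s): [2.79, 2.79, 3.14, 3.14, 3.14, 3.14].

### API

Orientations are given as [roll, pitch, yaw] about the fixed x, y, z axes, in that order (R = Rz(yaw) Ry(pitch) Rx(roll)).
In Python, from plant import read_state, imaging, env gives the robot as it stands.
- The arm moves only by the tool arm_command, never from a script. Its arguments are lists of equal length, an entry for each row: "fingers": the gripper command: -1 is fully open, 1 is shut, values between are in proportion; "linear": the shift along the tool's x, y, z in cm, a list of three; "roll": the turn about the tool's z in rad. In form: {"fingers": [fingers, ...], "linear": [[tx, ty, tz], ...], "roll": [roll, ...]}. A call has 1 to 10 rows; each row is the pose to reach, as a shift and turn from the pose commanded when the call began, along the tool's axes at that moment; what a row does not reach only later rows make up. A row lasts 1/10 s, in which the tool goes at most 50 mm and 8.59 degrees, less where a joint would pass 70% of its speed; a pose out of reach is approached as far as the arm can. A call with a gripper value outside its range is refused whole. The fingers move at their own pace and stop on an object; the grip force is fixed at half the most. Time passes only in rows, so rows that repeat a pose let the fingers close. It gives the time, the measured TCP pose, the force and the opening at its end, in the units of the state.
- read_state(): the state, without advancing time (a new reading comes with each control period).
- imaging.grab_frame(name): name is "scene" or "side" or "wrist"; returns a dict with "image" (384x512x3 uint8, red, green, blue), "K" (3x3 intrinsics, pixels), "k1" (the pictures are not rectified: a ray, as slopes to the right and down, at radius r is drawn at 1 + k1 r^2 times it, then the intrinsics apply), "rvec" (rotation vector, rad) and "tvec" (3), from world to camera coordinates, as OpenCV has them; the wrist camera has in their place "hand_eye" (4x4, takes a point from camera to tool coordinates, whose origin is the TCP and whose axes are the flange's). Camera axes: x right, y down, z forward; pixel columns grow to the right and rows downward; lengths in m; the calibration is good to about 2 mm. A picture is of the moment at which its call begins: read the wrist's pose just before it. There is no depth.
- env.sign_off(): hands the job in, once; it reports no verdict.
Trained networks look in a picture, given as the dict that the camera call returned (one of the last four; its "shot" number tells which), for a name from the list of things; names that differ only in an ending like _2 or _b are one class to them, and where a whole thing is asked for, a point or a joint stands for the part that bears it (a point fixed in the world has none). Each returns a list of dicts, best first, with "score" (0 to 1); they miss things now and then, are a little off and sometimes report something else, mostly with a low value. They report only what shows in the picture. A call takes as long as a camera call. They do not tell look-alikes from the thing itself.
- imaging.search_frame(picture, name): "at" ([x, y, z] in m, in world coordinates, good to about 4 mm: the middle of the surface that is visible of it).
- imaging.cut_out(picture, name): "region" (384x512 bool, what is visible of it).
The state is a dict: "clock": time; "joint_positions": joint angles; "joint_vel": joint speeds; "joint_torque": joint torques, N m; "tool_pos": TCP position; "ee_rot": TCP orientation; "force": force on the tool from outside, world axes, zero at the start; "torque": the same for the moment, N m; "width": finger opening in m.
Only numpy, scipy, OpenCV 4.12 (cv2) and the standard library are available. Lean on these libraries where they do the work, as an engineer would, in place of code of your own. Each camera call takes 0.05 s, during which the arm holds its last target.

## Working session

There is one attempt and no reset: what is moved stays moved. The work goes in short steps, Python scripts to look and compute and a tool call to move; the robot and the scene stay as the last step left them, time stands still between calls to the robot, and variables do not carry over. Pictures are saved under pics/ and viewed, and the job is handed in when it is done.

Besides the shell and the picture viewer there is one more tool, called after ">>>" as name(argument=value, ...), one argument or row to a line, values as JSON. arm_command: Moves the arm, as the interface text tells. Its arguments: {"type":"object","properties":{"fingers":{"type":"array","items":{"type":"number"}},"linear":{"type":"array","items":{"type":"array","items":{"type":"number"}}},"roll":{"type":"array","items":{"type":"number"}}},"required":["fingers","linear","roll"]}

```bash
mkdir -p pics; cat > h.py <<'E'
from plant import read_state, imaging, env
import numpy as np, cv2
def grab(n,f=None):
    d=imaging.grab_frame(n)
    if f: cv2.imwrite('pics/'+f,cv2.cvtColor(d['image'],cv2.COLOR_RGB2BGR))
    return d
def proj(d,p):
    R=cv2.Rodrigues(np.array(d['rvec'],float))[0];c=R@np.array(p,float)+np.array(d['tvec']).ravel()
    s=c[:2]/c[2];s=s*(1+d['k1']*(s@s));K=np.array(d['K']);return K[:2,:2]@s+K[:2,2]
def ray(d,uv,z):
    K=np.array(d['K']);R=cv2.Rodrigues(np.array(d['rvec'],float))[0];t=np.array(d['tvec']).ravel()
    s=cv2.undistortPoints(np.array([[uv]],float),K,np.array([d['k1'],0,0,0.]))[0,0]
    v=R.T@np.array([s[0],s[1],1]);o=-R.T@t
    return o+v*(z-o[2])/v[2]
E
python3 - <<'E'
from h import *
s=read_state();print(s)
for n in('scene','side'):
    d=grab(n,n+'0.png')
    for k in ['red_light','red_dome_top','tape_measure','screwdriver','jar']:
        for r in imaging.search_frame(d,k): print(n,k,round(r['score'],2),np.round(r['at'],3),proj(d,r['at']).round())
E
```

```text
{'clock': 0.0, 'joint_positions': array([-1.12228495e-01,  2.17788041e-01,  1.61492564e+00, -1.68000779e-05,
        1.31130028e+00, -1.12173483e-01]), 'joint_vel': array([-0.00083135,  0.00107291, -0.00108642,  0.00196968,  0.00215762,
       -0.00104717]), 'joint_torque': array([-2.90135131e-04, -3.96841800e+01, -3.03850436e+01, -2.80225659e-04,
        9.87685227e-03,  9.68610237e-06]), 'tool_pos': array([6.24185022e-01, 9.12438278e-05, 2.29951695e-01]), 'ee_rot': array([-3.13918475e+00, -2.54911210e-04,  1.57074534e+00]), 'force': array([0.72879988, 0.23259154, 0.34659702]), 'torque': array([-0.02900394,  0.00164901, -0.03216675]), 'width': 0.08535875935481825}
scene red_light 0.98 [ 0.632 -0.174  0.045] [175. 198.]
scene red_dome_top 0.93 [ 0.7   -0.299  0.043] [125. 206.]
scene red_dome_top 0.79 [ 0.62  -0.18   0.046] [174. 194.]
scene tape_measure 0.72 [0.462 0.103 0.059] [286. 174.]
scene screwdriver 0.77 [ 0.38  -0.233  0.02 ] [191. 134.]
scene jar 0.71 [ 0.648 -0.07   0.055] [207. 211.]
side red_light 0.65 [ 0.605 -0.201  0.039] [309. 256.]
side red_light 0.59 [ 0.688 -0.323  0.042] [361. 291.]
side red_dome_top 0.86 [ 0.688 -0.315  0.046] [360. 287.]
side red_dome_top 0.56 [ 0.608 -0.188  0.045] [309. 250.]
side tape_measure 0.74 [0.446 0.083 0.05 ] [226. 186.]
side screwdriver 0.87 [ 0.37  -0.241  0.022] [216. 292.]
side jar 0.72 [ 0.633 -0.09   0.044] [307. 220.]
```

View pics/scene0.png

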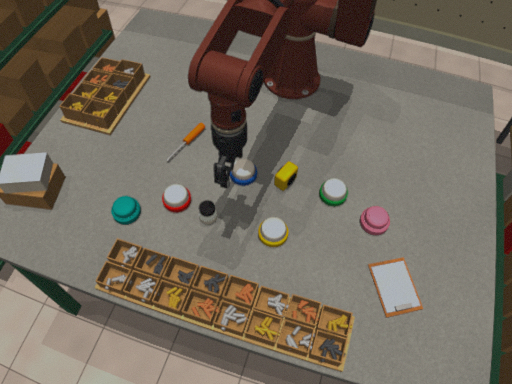

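View pics/side0.png

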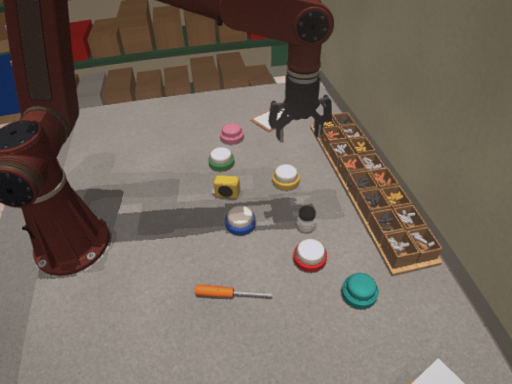

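```bash
cat > m.py <<'E'
from h import *
px={'scene':dict(red=(176,193),blue=(243,172),green=(334,187),yellow=(273,227)),'side':dict(red=(311,250),blue=(239,215),green=(221,156),yellow=(286,172))}
for n in('scene','side'):
    d=grab(n); hsv=cv2.cvtColor(d['image'],cv2.COLOR_RGB2HSV)
    for k,(u,v) in px[n].items():
        sat=(hsv[...,1]<70)&(hsv[...,2]>165)
        l,lab,st,c=cv2.connectedComponentsWithStats(sat.astype(np.uint8))
        Y,X=np.nonzero(lab); i=np.argmin((X-u)**2+(Y-v)**2);j=lab[Y[i],X[i]]
        b=st[j];print(n,k,c[j].round(1),b,ray(d,c[j],.04).round(4))
    for k in ['blue_light','blue_dome_top','green_dome_top','yellow_dome_top']:
        for r in imaging.search_frame(d,k): print(n,k,round(r['score'],2),np.round(r['at'],3),proj(d,r['at']).round())
E
python3 m.py
```

```text
scene red [174.8 193.3] [164 185  22  18 305] [ 0.6146 -0.1827  0.04  ]
scene blue [242.2 172.2] [237 169  13   7  58] [ 0.4833 -0.0235  0.04  ]
scene green [334.6 187.4] [324 179  22  18 295] [0.4493 0.2488 0.04  ]
scene yellow [273.2 227.4] [262 218  23  20 365] [0.631  0.1162 0.04  ]
scene blue_light 0.63 [ 0.481 -0.02   0.04 ] [244. 172.]
scene blue_light 0.25 [ 0.382 -0.23   0.022] [192. 134.]
scene blue_dome_top 0.8 [ 0.472 -0.027  0.048] [242. 167.]
scene blue_dome_top 0.72 [ 0.629 -0.176  0.043] [175. 197.]
scene blue_dome_top 0.26 [0.46  0.245 0.047] [333. 189.]
scene green_dome_top 0.92 [0.458 0.248 0.045] [334. 189.]
scene green_dome_top 0.31 [0.463 0.102 0.058] [285. 174.]
side red [310.6 249.2] [298 239  26  22 466] [ 0.6141 -0.1826  0.04  ]
side blue [241.  216.3] [229 206  23  19 244] [ 0.4669 -0.0359  0.04  ]
side green [220.3 153.3] [210 147  21  14 229] [0.45   0.2498 0.04  ]
side yellow [285.8 171.1] [275 164  23  15 265] [0.6316 0.1173 0.04  ]
side blue_light 0.95 [ 0.461 -0.045  0.039] [240. 219.]
side blue_dome_top 0.82 [ 0.462 -0.04   0.047] [240. 216.]
side green_dome_top 0.77 [0.448 0.239 0.04 ] [220. 156.]
side green_dome_top 0.69 [ 0.462 -0.04   0.045] [240. 216.]
side green_dome_top 0.65 [0.503 0.364 0.042] [231. 131.]
side green_dome_top 0.4 [ 0.46  -0.045  0.038] [239. 220.]
side yellow_dome_top 0.69 [0.629 0.102 0.043] [286. 174.]
```

>>> arm_command(
  fingers=[1,1,1,1,1,1,1,1,1,1],
  linear=[
    [-4.5,-0.3,0],
    [-9,-0.6,0],
    [-13.5,-0.8,0],
    [-18.3,-1.1,0],
    [-18.3,-1.1,3],
    [-18.3,-1.1,7],
    [-18.3,-1.1,11],
    [-18.3,-1.1,14],
    [-18.3,-1.1,15.5],
    [-18.3,-1.1,15.5],
  ],
  roll=[0,0,0,0,0,0,0,0,0,0],
)

```text
clock: 2.1
tool_pos: [0.6119, -0.1821, 0.0733]
ee_rot: [-3.136, -0.002, 1.571]
force: [-0.2, 0.4, -0.7]
width: 0.0001
```

```bash
sed -i 's/(242,172)/(242,168)/' m.py; python3 m.py | grep -v _top; python3 - <<'E'
from h import *
s=read_state();print(s['tool_pos'],s['ee_rot'],s['force'],s['width'],s['clock'])
a=grab('scene');b=grab('side');w=grab('wrist')
cv2.imwrite('pics/a1.png',cv2.cvtColor(np.hstack([cv2.resize(a['image'][120:270,100:300],(400,300)),cv2.resize(b['image'][150:300,200:400],(400,300))]),cv2.COLOR_RGB2BGR))
E
```

```text
scene red [166. 198.] [166 198   1   1   1] [ 0.6371 -0.2001  0.04  ]
scene blue [242.8 167.1] [233 159  21  17 266] [ 0.4651 -0.0277  0.04  ]
scene green [334.6 187.3] [324 179  22  18 296] [0.4492 0.2486 0.04  ]
scene yellow [273.3 227.3] [262 218  23  20 367] [0.6307 0.1163 0.04  ]
scene blue_light 0.8 [ 0.482 -0.022  0.041] [243. 172.]
side red [312.1 253.4] [301 246  22  15 223] [ 0.614  -0.1956  0.04  ]
side blue [187.8 152. ] [   64    92   241   133 15650] [0.3477 0.281  0.04  ]
side green [187.8 152. ] [   64    92   241   133 15650] [0.3477 0.281  0.04  ]
side yellow [187.8 152. ] [   64    92   241   133 15650] [0.3477 0.281  0.04  ]
side blue_light 0.76 [ 0.462 -0.046  0.041] [240. 219.]
[ 0.61453733 -0.18316784  0.07730266] [3.14014717e+00 6.11899410e-04 1.57084303e+00] [ 0.10229305  0.20656728 -0.34388421] -0.0003247794031272761 2.6
```

View pics/a1.png

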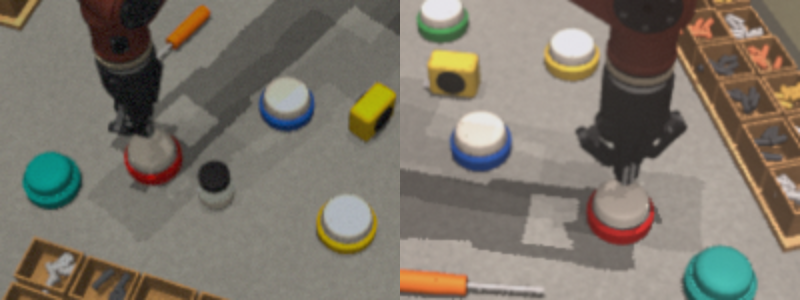

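The tip stands centred over the red dome (side view around pixel 310,250). Blue is now unshaded. I'm pressing red slowly.

>>> arm_command(
  fingers=[1,1,1,1,1,1,1,1,1,1],
  linear=[
    [0,0,1.5],
    [0,0,2.4],
    [0,0,2.7],
    [0,0,2.9],
    [0,0,3.1],
    [0,0,3.3],
    [0,0,3.5],
    [0,0,3.6],
    [0,0,3.7],
    [0,0,3.7],
  ],
  roll=[0,0,0,0,0,0,0,0,0,0],
)

```text
clock: 3.75
tool_pos: [0.6142, -0.183, 0.0393]
ee_rot: [3.141, 0.0, 1.571]
force: [-1.5, 1.0, 1.7]
width: 0.0001
```

>>> arm_command(
  fingers=[1,1,1,1],
  linear=[
    [0,0,0.1],
    [0,0,0.2],
    [0,0,0.3],
    [0,0,0.3],
  ],
  roll=[0,0,0,0],
)

```text
clock: 4.15
tool_pos: [0.6142, -0.183, 0.0362]
ee_rot: [3.141, 0.0, 1.571]
force: [-1.4, 0.2, 1.5]
width: 0.0003
```

>>> arm_command(
  fingers=[1,1,1],
  linear=[
    [0,0,0.05],
    [0,0,0.1],
    [0,0,0.1],
  ],
  roll=[0,0,0],
)

```text
clock: 4.45
tool_pos: [0.6142, -0.183, 0.0358]
ee_rot: [3.141, 0.0, 1.571]
force: [-2.2, 1.5, 4.8]
width: -0.0001
```

>>> arm_command(
  fingers=[1,1,1,1],
  linear=[
    [0,0,-2],
    [0,0,-6],
    [0,0,-10],
    [0,0,-10],
  ],
  roll=[0,0,0,0],
)

```text
clock: 4.85
tool_pos: [0.6193, -0.1852, 0.1428]
ee_rot: [3.128, 0.006, 1.571]
force: [0.9, -0.0, 1.4]
width: 0.0002
```

```bash
sed -i "s/hsv\[...,2\]>165/hsv[...,2]>175/" m.py; python3 m.py | grep -v _top; python3 - <<'E'
from h import *
a=grab('scene');b=grab('side')
s=read_state();print(s['tool_pos'],s['force'],s['clock'])
cv2.imwrite('pics/a2.png',cv2.cvtColor(np.hstack([cv2.resize(a['image'][120:270,100:300],(400,300)),cv2.resize(b['image'][150:300,200:400],(400,300))]),cv2.COLOR_RGB2BGR))
E
```

```text
scene red [242.9 168.2] [234 161  19  14 187] [ 0.4687 -0.0262  0.04  ]
scene blue [242.9 168.2] [234 161  19  14 187] [ 0.4687 -0.0262  0.04  ]
scene green [334.6 187.3] [325 179  20  17 258] [0.4491 0.2487 0.04  ]
scene yellow [273.4 227.2] [263 218  22  19 332] [0.6303 0.1166 0.04  ]
scene blue_light 0.62 [ 0.48  -0.023  0.04 ] [243. 171.]
side red [307.6 245.1] [303 243   9   5  22] [ 0.6108 -0.1688  0.04  ]
side blue [239.7 214.3] [228 205  24  20 380] [ 0.4647 -0.0278  0.04  ]
side green [220.7 152.3] [210 142  23  19 277] [0.4519 0.2546 0.04  ]
side yellow [285.7 171.2] [275 164  22  16 284] [0.6311 0.1167 0.04  ]
side blue_light 0.77 [ 0.463 -0.046  0.037] [240. 220.]
side blue_light 0.62 [0.447 0.087 0.048] [227. 185.]
[ 0.61371848 -0.18287724  0.13460308] [ 0.52422949 -0.14328632 -0.13296473] 5.45
```

View pics/a2.png

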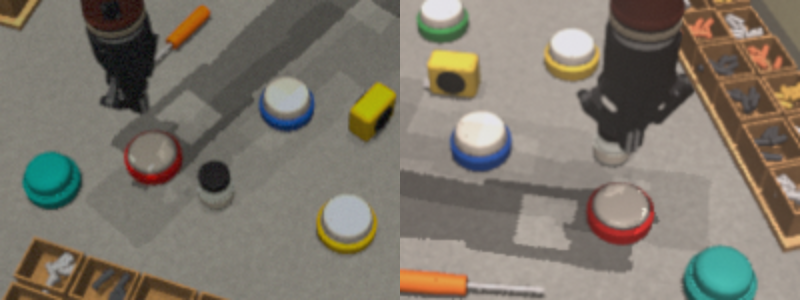

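>>> arm_command(
  fingers=[1,1,1,1,1,1,1,1,1,1],
  linear=[
    [3,-3,0],
    [6,-6,0],
    [9,-9,0],
    [12,-12,0],
    [15.5,-14.9,0],
    [15.5,-14.9,2],
    [15.5,-14.9,4],
    [15.5,-14.9,6],
    [15.5,-14.9,6],
    [15.5,-14.9,6],
  ],
  roll=[0,0,0,0,0,0,0,0,0,0],
)

```text
clock: 6.45
tool_pos: [0.4649, -0.028, 0.0754]
ee_rot: [-3.141, -0.0, 1.571]
force: [0.2, 0.2, -0.2]
width: -0.0
```

```bash
python3 - <<'E'
from h import *
a=grab('scene');b=grab('side')
s=read_state();print(s['tool_pos'],s['force'],s['clock'])
cv2.imwrite('pics/a3.png',cv2.cvtColor(np.hstack([cv2.resize(a['image'][120:270,100:300],(400,300)),cv2.resize(b['image'][150:300,200:400],(400,300))]),cv2.COLOR_RGB2BGR))
E
```

```text
[ 0.46616083 -0.02829805  0.07647294] [0.59024868 0.37533877 0.81042867] 6.55
```

View pics/a3.png

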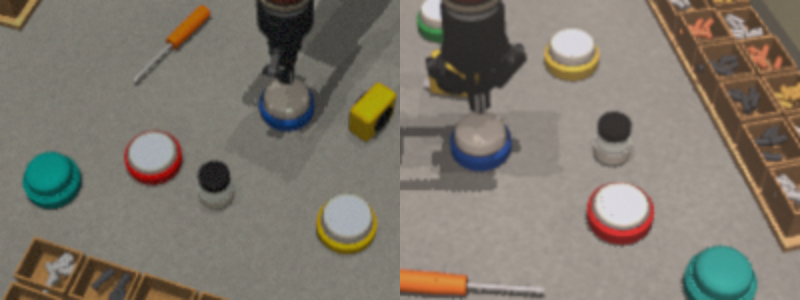

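Red is unmoved and its dome is visibly lower than yellow's. The tip is centred over blue, so I'm pressing it next.

>>> arm_command(
  fingers=[1,1,1,1,1,1,1,1,1,1],
  linear=[
    [0,0,1.5],
    [0,0,2.5],
    [0,0,2.8],
    [0,0,3],
    [0,0,3.2],
    [0,0,3.4],
    [0,0,3.6],
    [0,0,3.8],
    [0,0,3.9],
    [0,0,3.9],
  ],
  roll=[0,0,0,0,0,0,0,0,0,0],
)

```text
clock: 7.55
tool_pos: [0.4655, -0.028, 0.0362]
ee_rot: [3.14, 0.0, 1.571]
force: [0.3, -0.1, 0.9]
width: 0.0001
```

>>> arm_command(
  fingers=[1,1,1],
  linear=[
    [0,0,0.05],
    [0,0,0.1],
    [0,0,0.1],
  ],
  roll=[0,0,0],
)

```text
clock: 7.85
tool_pos: [0.4658, -0.0281, 0.0358]
ee_rot: [3.14, 0.0, 1.571]
force: [-0.6, -0.2, 3.6]
width: 0.0006
```

>>> arm_command(
  fingers=[1,1],
  linear=[
    [0,0,0.05],
    [0,0,0.05],
  ],
  roll=[0,0],
)

```text
clock: 8.05
tool_pos: [0.4658, -0.0281, 0.0356]
ee_rot: [3.14, 0.0, 1.571]
force: [-1.6, 0.8, 6.9]
width: -0.0003
```

>>> arm_command(
  fingers=[1,1,1,1],
  linear=[
    [0,0,-2],
    [0,0,-6],
    [0,0,-10],
    [0,0,-10],
  ],
  roll=[0,0,0,0],
)

```text
clock: 8.45
tool_pos: [0.4701, -0.029, 0.1407]
ee_rot: [3.129, 0.003, 1.571]
force: [1.4, 0.2, 0.6]
width: -0.0001
```

>>> arm_command(
  fingers=[1,1,1,1,1,1,1,1,1,1],
  linear=[
    [4,-0.2,0],
    [8,-0.4,0],
    [12,-0.6,0],
    [16,-0.8,0],
    [20,-1,0],
    [24,-1.2,0],
    [27.7,-1.5,0],
    [27.7,-1.5,2],
    [27.7,-1.5,4],
    [27.7,-1.5,4],
  ],
  roll=[0,0,0,0,0,0,0,0,0,0],
)

```text
clock: 9.45
tool_pos: [0.4465, 0.2482, 0.0907]
ee_rot: [-3.134, 0.003, 1.572]
force: [-1.6, 0.1, -0.6]
width: 0.0
```

```bash
python3 - <<'E'
from h import *
a=grab('scene');b=grab('side')
s=read_state();print(s['tool_pos'],s['force'],s['clock'])
cv2.imwrite('pics/a4.png',cv2.cvtColor(np.hstack([cv2.resize(a['image'][120:270,200:400],(400,300)),cv2.resize(b['image'][100:250,180:380],(400,300))]),cv2.COLOR_RGB2BGR))
E
```

```text
[0.44916937 0.24863436 0.09375412] [ 0.63714048 -0.16520555 -0.19432679] 9.55
```

View pics/a4.png

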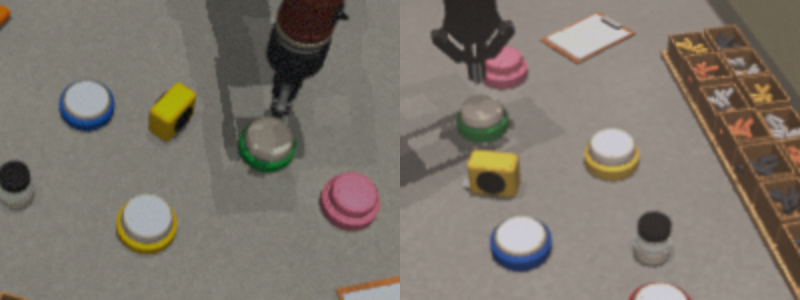

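Blue's dome is clearly down and blue hasn't moved. The tip is over green, so I'm pressing it now, starting from about z = 0.095.

>>> arm_command(
  fingers=[1,1,1,1,1,1,1,1,1,1],
  linear=[
    [0,0,2],
    [0,0,3.5],
    [0,0,4.4],
    [0,0,4.7],
    [0,0,4.9],
    [0,0,5.1],
    [0,0,5.3],
    [0,0,5.5],
    [0,0,5.7],
    [0,0,5.7],
  ],
  roll=[0,0,0,0,0,0,0,0,0,0],
)

```text
clock: 10.55
tool_pos: [0.4506, 0.2492, 0.0379]
ee_rot: [3.14, -0.0, 1.571]
force: [-0.3, -1.2, 0.7]
width: 0.0001
```

>>> arm_command(
  fingers=[1,1,1,1,1,1],
  linear=[
    [0,0,0.1],
    [0,0,0.2],
    [0,0,0.25],
    [0,0,0.3],
    [0,0,0.3],
    [0,0,0.3],
  ],
  roll=[0,0,0,0,0,0],
)

```text
clock: 11.15
tool_pos: [0.4507, 0.2492, 0.0356]
ee_rot: [3.141, -0.0, 1.571]
force: [0.0, -0.7, 6.6]
width: 0.0003
```

>>> arm_command(
  fingers=[1,1,1,1,1,1,1,1,1,1],
  linear=[
    [0,0,-2],
    [0,0,-6],
    [0,0,-10],
    [0,0,-13],
    [-4,0,-16],
    [-8,0,-16],
    [-12,0,-16],
    [-12,0,-16],
    [-12,0,-16],
    [-12,0,-16],
  ],
  roll=[0,0,0,0,0,0,0,0,0,0],
)

```text
clock: 12.15
tool_pos: [0.4496, 0.1298, 0.1943]
ee_rot: [-3.14, -0.001, 1.571]
force: [0.4, -0.8, -0.2]
width: 0.0002
```

```bash
python3 - <<'E'
from h import *
a=grab('scene');b=grab('side')
s=read_state();print(s['tool_pos'],s['force'],s['clock'])
cv2.imwrite('pics/a5.png',cv2.cvtColor(np.hstack([cv2.resize(a['image'][110:290,100:410],(400,232)),cv2.resize(b['image'][100:300,180:400],(400,364))[:232]]),cv2.COLOR_RGB2BGR))
cv2.imwrite('pics/a6.png',cv2.cvtColor(cv2.resize(b['image'][100:310,180:400],(628,600)),cv2.COLOR_RGB2BGR))
E
```

```text
[0.44969779 0.13007313 0.19436988] [-9.57252185e-01  9.33507800e-04  1.08134688e-01] 12.25
```

View pics/a5.png

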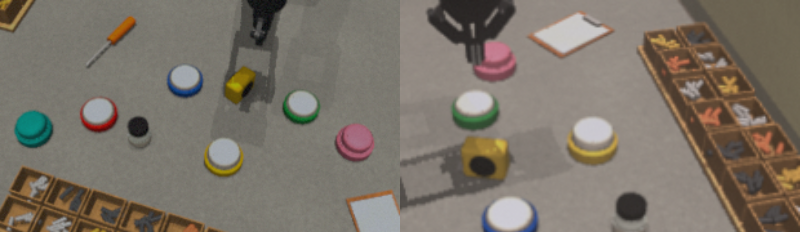

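View pics/a6.png

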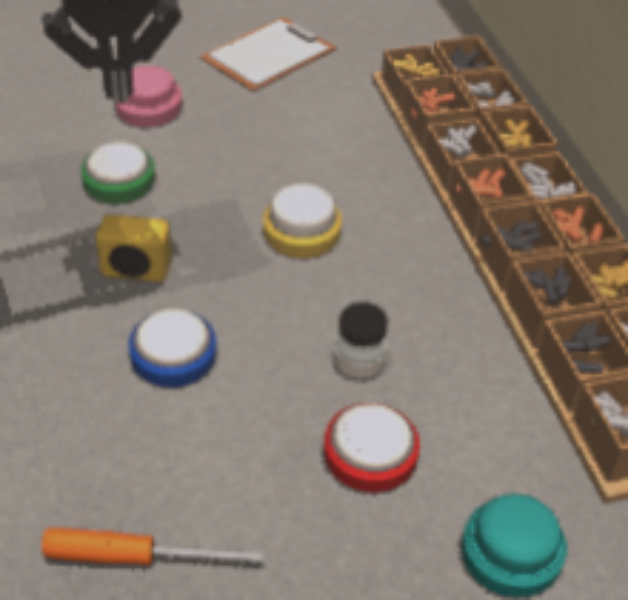

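Red, blue and green domes are all down, yellow is still up, and nothing has been displaced. The arm is clear of everything.

```bash
python3 -c "
from h import *
print(env.sign_off())"
```

```text
the job is handed in; nothing more can be done
None
```

I pressed the red, then the blue, then the green light's dome fully down with the shut fingertips, and handed the job in at about 12 s of the 42 s allowed.

- **Depth:** each dome went down to a tip height of about 36 mm. There the reading rose to about 5–7 N at the firm stop, well under the force limits.
- **Final pictures:** the red, blue and green domes are down. The yellow dome is still up, and none of the lights or other goods look moved. The arm was about 19 cm above the counter and touching nothing.
- **Not confirmed:** the pictures show no visible glow, so "on" rests on how far the domes went down.
- **Disagreement:** the trained networks' positions differed by up to about 2 cm between cameras. I used the dome centres measured from both cameras instead, which agreed to about 1 mm for red and green and to about 4 mm at most for blue.

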